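Set out a tape measure from the tray rim and lock it

TASK

Check the free worktop in front of the steel tray with the yellow tape measure: hook the end of its blade over the near rim of the steel tray (from inside, not the wooden tray), back the case straight away, square to that rim, until about 12 cm of blade has been drawn out against the spring, and stand the case upright on the worktop. Then press the red lock button on top of the case fully down, and leave the tape measure standing there, still hooked and drawn out. Do not disturb the lemon, the kitchen timer or the roll of tape.

Things in the scene. Friction and masses are not known exactly. Their poses are not given: they have to be found in the camera images.
- tape_measure: yellow tape measure, loose, upright: case 76 (x) x 36 (y) x 62 mm high, 0.5 kg, flat sides; grip across y about 40 mm up. Origin: centre of the case's underside, z up, x out along the blade. The stiff blade, 16 mm wide, leaves the front (x = 38 mm) with its underside 28 mm up. The rubber-footed case, let go on the worktop, stays put against the spring
- tape_hook (a point): lower end of the steel hook lip's inner face (towards the case); the lip, 18 mm wide, 2.5 mm thick, hangs straight down from the blade's end to 11 mm above the level of the case's underside. Wound in, this point is 78 mm ahead (x) of the case's origin. Axes as the case's
- tape_blade (a joint): length of blade drawn out of the case, m: 0 wound in, at most 0.16. The spring pulls it in with 1.0 N at 0, 1.4 N at 0.12
- tape_lock (a joint): red lock button on the case's top, 28 x 20 mm, centred at x = -4 mm (behind the case's centre), top 69.5 mm above the underside when up: 0 up (unlocked), about 0.004 m fully down (locked: the brake grips the blade). Takes about 4 N straight down and stays where it is pushed
- steel_tray: bare steel tray fixed to the worktop, open on top, 90 (x) x 170 (y) x 22 mm high, walls and floor 5 mm thick. Origin: centre of its underside. x points away from the near rim, the long wall from x = -45 (outer face) to -40 mm (inner face); y along it. A like tray of brown wood stands beside it, on either side
- lemon_1: yellow lemon, 78 x 55 x 56 mm, loose bystander; origin at its underside
- kitchen_timer: red and white round kitchen timer, 64 mm wide, 50 mm high, loose bystander; origin at its underside
- tape_1: roll of beige masking tape lying flat, 104 mm wide, 25 mm high, loose bystander; origin at its underside
Not all that is in view belongs to the job. There is more than one size of the tape_measure; the one meant has the size given above.

How it is judged:
On the way:
1. hooked behind the steel tray's near rim and drawn out 100 to 140 mm, lock still up (x of tape_hook in the frame of steel_tray between -0.046 and -0.03 m and y of tape_hook in the frame of steel_tray between -0.075 and 0.075 m and z of tape_hook in the frame of steel_tray below 0.02 m and value of joint tape_blade between 0.1 and 0.14 m and value of joint tape_lock below 0.002 m), for 0.2 s.
At the end, for the whole second after the job is handed in: Hook lip inside the steel tray's near rim (within 10 mm of the wall, 2 mm or more below its top, 10 mm or more from its ends), blade drawn out 120 mm +-20, lock button down over 3 mm, case on the worktop upright within 7 degrees, square to the rim within 12 degrees, at rest (x of tape_hook in the frame of steel_tray between -0.046 and -0.03 m and y of tape_hook in the frame of steel_tray between -0.075 and 0.075 m and z of tape_hook in the frame of steel_tray below 0.02 m and value of joint tape_blade between 0.1 and 0.14 m and value of joint tape_lock above 0.003 m and angle between the x axis of tape_measure and the x axis of steel_tray, either way round below 0.22 rad and angle between tape_measure's own z axis and vertical below 0.12 rad and height (world z) of tape_measure below 0.006 m and linear speed of tape_measure below 0.02 m/s); the robot touches nothing.
It fails at once if the lemon moved by more than 30 mm (distance of lemon_1 from where it was at the start of the episode above 0.03 m).
It fails at once if the kitchen timer moved by more than 30 mm (distance of kitchen_timer from where it was at the start of the episode above 0.03 m).
It fails at once if the roll of tape moved by more than 30 mm (distance of tape_1 from where it was at the start of the episode above 0.03 m).
It also fails if it takes over 45 s, if anything falls off the work surface, if the arm or the gripper's body presses on something with over 40 N, if the wrist force passes 120 N, or if a joint passes its speed limit or range.

ROBOT

A 6-joint arm with a two-finger parallel gripper is mounted at the origin on a cart in front of the work surface, level with it; the furniture and walls round the work are solid. World frame = base frame: x ahead of the robot, y to its left, z up, the work surface at z = 0. Lengths are in m, angles in rad, forces in N, time in s.
With the tool pointing down it reaches from about 0.35 to 0.85 m from the base axis. Payload 8.1 kg.
Tool frame: the origin (TCP) lies between the finger pads; the fingertips stand 11 mm ahead of it and the grasp point (between the pads) lies 8 mm behind it (tips_ahead is the z of the fingertips in the tool frame, in m); z points along the fingers, y is the line along which they close (so a half turn about z gives the same grasp; the last joint's range is limited). The gripper opens to 93 mm and grips with 3 to 60 N. Pads are 15 mm wide; open, the fingers measure 128 mm over their backs; the gripper's body (75 mm by 188 mm) begins 65 mm behind the grasp point.
Start: joints at [1.165, 0.13, 1.488, -0, 1.523, -0.085], TCP at [0.189, 0.569, 0.23] pointing down, gripper open.
Joint ranges: [-2.96, 2.96], [-0.89, 2.26], [0.02, 2.5], [-1.34, 4.48], [0, 2.73], [-2.66, 2.66]. Speed limits (rad/s): [2.39, 2.39, 2.79, 3.14, 3.14, 3.14].

INTERFACE

Orientations are given as a rotation vector (axis times angle).
In Python, from plant import read_state, read_camera, close_job, tips_ahead gives the robot as it stands. The module is installed in compiled form; this text tells all that it offers.
- The arm moves only by the tool move_arm, never from a script. Its argument "plan" is a list of rows, each a list of 7 numbers: the turn, a rotation vector about the tool's x, y, z in units of 6 degrees (1.0 is 6 degrees), then the shift along the tool's x, y, z in units of 25 mm (1.0 is 25 mm), then the finger opening in mm, from 0 to 93. A call has exactly 10 rows; each row shifts and turns the commanded pose from where the row before left it, along the tool's axes as they then stand; what a row does not reach is not made up. A row lasts 1/10 s, in which the tool goes at most 50 mm and 8.59 degrees, less where a joint would pass 70% of its speed; a pose out of reach is approached as far as the arm can. A call is refused whole if a number of a shift passes 1 or a number of a turn 1, either way. A call with a gripper value outside its range is refused whole. The fingers move at their own pace and stop on an object; "force" is the grip in N (left out, the last holds). Time passes only in rows, so rows that do not move let the fingers close, or fill a call up. It gives the time, the measured TCP pose, the force, the opening and the grip force at its end, in the units of the state.
- read_state(): the state, without advancing time (a new reading comes with each control period).
- read_camera(name): name is "side" or "top"; returns a dict with "frame" (480x640x3 uint8, red, green, blue), "z_map" (480x640 float32, m along the optical axis (not along the pixel's ray), 0 where there is no reading), "fx", "fy", "cx", "cy" (pixels), "rvec" (rotation vector, rad) and "tvec" (3), from world to camera coordinates, as OpenCV has them. Camera axes: x right, y down, z forward; pixel columns grow to the right and rows downward; lengths in m; the calibration is good to about 2 mm. A picture is of the moment at which its call begins.
- close_job(): hands the job in; it is judged then, once.
The state is a dict: "t": time; "q": joint angles; "dq": joint speeds; "joint_torque": joint torques, N m; "tool_pos": TCP position; "orientation": TCP orientation; "force": force on the tool from outside, world axes, zero at the start; "wrist_torque": the same for the moment, N m; "opening": finger opening in m; "gripper_force": force on a finger pad.
Only numpy, scipy, OpenCV 4.12 (cv2) and the standard library are available. Lean on these libraries where they do the work, as an engineer would, in place of code of your own. Each camera call takes 0.05 s, during which the arm holds its last target. There are 200 camera calls.

## Working session

There is one attempt and no reset: what is moved stays moved. The work goes in short steps, Python scripts to look and compute and a tool call to move; the robot and the scene stay as the last step left them, time stands still between calls to the robot, and variables do not carry over. Pictures are saved under pics/ and viewed, at most 10 in all, crops included, and the job is handed in when it is done.

Besides the shell and the picture viewer there is one more tool, called after "Emit:" as name(argument=value, ...), one argument or row to a line, values as JSON. move_arm: Moves the arm, as the interface text tells. Its arguments: {"type":"object","properties":{"plan":{"type":"array","items":{"type":"array","items":{"type":"number"}}},"force":{"type":"number"}},"required":["plan"]}

```bash
mkdir -p pics; cat > h.py <<'E'
import numpy as np, cv2
from plant import *
def cam(n):
    c=read_camera(n); R=cv2.Rodrigues(np.array(c['rvec'],float))[0]; t=np.array(c['tvec'],float).reshape(3)
    v,u=np.mgrid[0:480,0:640]; z=c['z_map']
    P=np.stack([(u-c['cx'])/c['fx']*z,(v-c['cy'])/c['fy']*z,z],-1)
    W=(P-t)@R; W[z==0]=np.nan
    return c,W
def save(f,n,box=None,s=1):
    if box: f=f[box[1]:box[3],box[0]:box[2]]
    cv2.imwrite('pics/'+n,cv2.resize(f[...,::-1],None,fx=s,fy=s))
E
python3 - <<'E'
from h import *
for n in('top','side'):
    c,W=cam(n); save(c['frame'],n+'0.png'); np.savez(n+'0.npz',W=W,f=c['frame'])
    R=cv2.Rodrigues(np.array(c['rvec'],float))[0]; print(n,-R.T@np.array(c['tvec']).ravel(),R[2])
s=read_state(); print(s['tool_pos'],s['orientation'],s['force'],tips_ahead)
E
```

```text
top [0.39342263 0.01628858 1.46505586] [ 0.08541557 -0.01227791 -0.99626976]
side [ 0.55687132 -1.13118116  1.10584455] [-0.02402011  0.73661898 -0.67588129]
[0.18900004 0.56893384 0.22869789] [-5.01662408e-01 -3.10093534e+00  2.53556907e-03] [ 0.30635855  0.39447    -0.36923694] 0.011
```

View pics/top0.png

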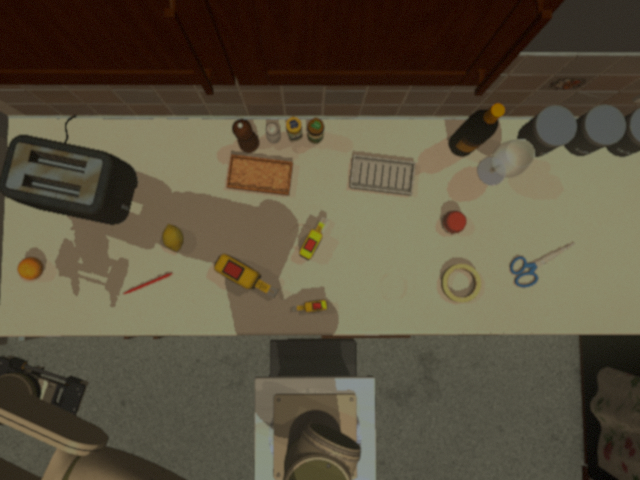

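View pics/side0.png

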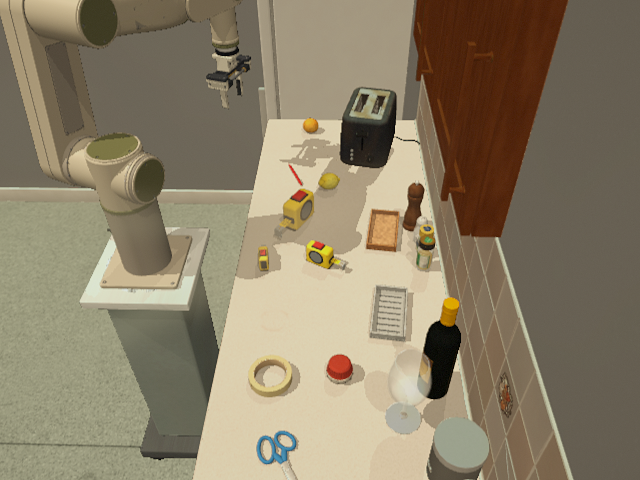

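Top view: there are three yellow tape measures, at (240,273), (312,240) and (312,306). The steel tray is at (382,173) and the wooden one at (260,173). The lemon is at (173,237), the timer at (455,222) and the roll at (461,283). I'll measure sizes next to pick the right tape measure.

```bash
python3 - <<'E'
from h import *
T=np.load('top0.npz');S=np.load('side0.npz')
W=np.concatenate([T['W'].reshape(-1,3),S['W'].reshape(-1,3)])
def rect(W,n,b,zl,zh):
    m=(W[:,0]>b[0])&(W[:,0]<b[1])&(W[:,1]>b[2])&(W[:,1]<b[3])&(W[:,2]>zl)&(W[:,2]<zh)
    P=W[m]; 
    if len(P)<5: print(n,len(P));return
    r=cv2.minAreaRect(P[:,:2].astype(np.float32)*1000)
    print(n,len(P),'c',np.round(r[0],1),'sz',np.round(r[1],1),'ang',round(r[2],1),'zpct',np.round(np.percentile(P[:,2],[5,50,95,99.5])*1000,1))
for n,p in dict(big=(240,273),med=(312,240),small=(312,306),steel=(382,173),wood=(260,173),lemon=(173,237),timer=(455,222),roll=(446,283)).items():
    w=T['W'][p[1],p[0]]; print(n,p,np.round(w,3))
    h=.13 if n in('steel','wood') else .075
    b=(w[0]-h,w[0]+h,w[1]-h,w[1]+h)
    for q,X in(('T',T['W'].reshape(-1,3)),('S',S['W'].reshape(-1,3))):
        rect(X,q+' all',b,.012,.12)
        if n in('big','med','small'): rect(X,q+' >45',b,.043,.12)
save(T['f'],'crop1.png',(200,140,430,325),3)
s=S['f'];save(s,'crop2.png',(230,170,430,350),3)
E
```

```text
big (240, 273) [0.425 0.189 0.095]
T all 1109 c [419.5 180.6] sz [165.6  54.2] ang 60.4 zpct [ 40.5  87.1 100.6 104.2]
T >45 1005 c [419.8 181.2] sz [164.4  54.2] ang 60.4 zpct [ 46.1  87.9 100.8 104.3]
S all 946 c [420.3 176.2] sz [161.   55.5] ang 60.2 zpct [ 20.   70.7 100.  104.9]
S >45 728 c [423.1 178.6] sz [153.4  55.1] ang 61.3 zpct [ 45.   82.2 100.7 104.9]
med (312, 240) [0.51  0.008 0.071]
T all 511 c [521.    1.2] sz [ 37.8 120.2] ang 61.2 zpct [27.7 60.2 69.8 75.4]
T >45 410 c [502.6  11.4] sz [37.7 78.1] ang 61.3 zpct [54.1 61.6 70.7 75.4]
S all 606 c [520.  -6.] sz [ 44.6 119.7] ang 56.0 zpct [18.  47.2 69.5 74.4]
S >45 333 c [504.5   7.8] sz [43.8 77.2] ang 60.2 zpct [45.8 60.6 71.5 75.2]
small (312, 306) [0.34  0.007 0.046]
T all 304 c [339.6  14.4] sz [29.  92.7] ang 9.4 zpct [20.  45.2 54.1 57.4]
T >45 186 c [342.1  -2.4] sz [26.3 56.9] ang 9.0 zpct [43.8 48.4 55.  57.5]
S all 232 c [341.2  10.9] sz [28.5 98. ] ang 5.3 zpct [18.7 43.9 52.7 58. ]
S >45 127 c [342.4  -5.2] sz [26.  60.5] ang 6.3 zpct [43.7 47.7 54.  59.9]
steel (382, 173) [ 0.699 -0.184  0.008]
T all
[... 247 characters left out ...]
pct [ 14.3  45.7  98.5 117.2]
S all 1104 c [742.8 130.1] sz [204.6 190. ] ang 83.0 zpct [ 14.   51.7 105.3 119.1]
lemon (173, 237) [0.519 0.369 0.056]
T all 455 c [537.8 371. ] sz [ 56.  100.5] ang 76.4 zpct [30.3 46.2 55.8 58.7]
S all 264 c [521.6 367.1] sz [50.3 69.4] ang 84.8 zpct [18.9 40.6 55.5 59.9]
timer (455, 222) [ 0.559 -0.369  0.05 ]
T all 460 c [ 565.  -371.2] sz [60.4 59.3] ang 0.3 zpct [18.8 46.1 53.3 55.8]
S all 611 c [ 565.4 -381.1] sz [62.5 56.4] ang 6.8 zpct [17.2 45.9 52.3 55.1]
roll (446, 283) [ 0.399 -0.348  0.025]
T all 452 c [ 400.9 -380.9] sz [84.3 98.5] ang 89.6 zpct [17.3 23.5 28.7 31.3]
S all 541 c [ 401.3 -381.6] sz [101.9  83.1] ang 0.0 zpct [14.6 24.  27.9 29.7]
```

View pics/crop2.png

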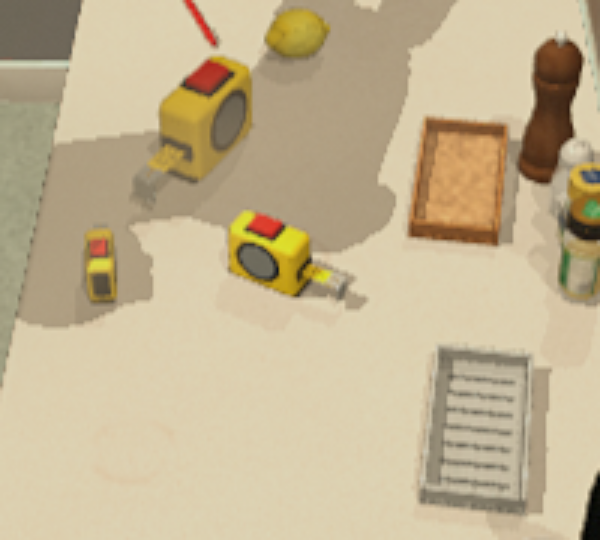

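The middle one at top (312,240) is the right one: its case measures 78x38x62 mm, against about 105 mm and 45 mm high for the other two. It sits at (0.5025, 0.0115) with yaw -28.8°. The crop shows it at about (270,255) with its hook facing the trays. The steel tray is at (0.694, -0.185) with its x axis at -6.8°.

Emit:
move_arm(
  plan=[
    [0, 0, 0.87, 0, 0, 0, 93],
    [0, 0, 0.87, 0, 0, 0, 93],
    [0, 0, 0, -0.94, -0.58, 0, 93],
    [0, 0, 0, -0.94, -0.58, 0, 93],
    [0, 0, 0, -0.94, -0.58, 0, 93],
    [0, 0, 0, -0.94, -0.58, 0, 93],
    [0, 0, 0, -0.94, -0.58, 0, 93],
    [0, 0, 0, -0.94, -0.58, 0, 93],
    [0, 0, 0, -0.94, -0.58, 0, 93],
    [0, 0, 0, -0.94, -0.58, 0, 93],
  ],
  force=25,
)

```text
t: 1.1
tool_pos: [0.2982, 0.376, 0.2292]
orientation: [-0.782, -3.043, 0.001]
force: [0.8, -0.6, 0.1]
opening: 0.0928
gripper_force: 0.0
```

Emit:
move_arm(
  plan=[
    [0, 0, 0, -0.94, -0.58, 0, 93],
    [0, 0, 0, -0.94, -0.58, 0, 93],
    [0, 0, 0, -0.94, -0.58, 0, 93],
    [0, 0, 0, -0.94, -0.58, 0, 93],
    [0, 0, 0, -0.94, -0.58, 0, 93],
    [0, 0, 0, -0.94, -0.58, 0, 93],
    [0, 0, 0, -0.94, -0.58, 0, 93],
    [0, 0, 0, -0.94, -0.58, 0, 93],
    [0, 0, 0, -0.94, -0.58, 0, 93],
    [0, 0, 0, -0.94, -0.58, 0, 93],
  ],
)

```text
t: 2.1
tool_pos: [0.4341, 0.1357, 0.2293]
orientation: [-0.782, -3.042, 0.0]
force: [0.9, -0.1, -0.2]
opening: 0.093
gripper_force: 0.0
```

```bash
cat >> h.py <<'E'
def go(x,y,z,yaw):
    "print tool turn (units) and shift (units, after the turn) to world TCP x,y,z with tool y at yaw deg"
    s=read_state(); R=cv2.Rodrigues(np.array(s['orientation'],float))[0]; p=np.array(s['tool_pos'])
    a=np.deg2rad(yaw); yv=np.array([np.cos(a),np.sin(a),0]); zv=np.array([0,0,-1.]); G=np.stack([np.cross(yv,zv),yv,zv],1)
    print('t',round(s['t'],2),'pos',p.round(4),'yaw',np.rad2deg(np.arctan2(R[1,1],R[0,1])).round(2),'F',np.round(s['force'],2),'open',round(s['opening'],4),'gf',s['gripper_force'])
    print('turn',(np.rad2deg(cv2.Rodrigues(R.T@G)[0].ravel())/6).round(3),'shift',(G.T@(np.array([x,y,z])-p)/.025).round(3))
E
python3 -c "
from h import *
go(.5025,.0115,.13,61.2)"
```

```text
t 2.1 pos [0.4341 0.1357 0.2293] yaw 61.18 F [ 0.86 -0.14 -0.2 ] open 0.093 gf 0.0
turn [-0.003 -0.004 -0.004] shift [-4.79  -3.037  3.972]
```

Emit:
move_arm(
  plan=[
    [0, 0, 0, -0.958, -0.607, 0, 75],
    [0, 0, 0, -0.958, -0.607, 0, 75],
    [0, 0, 0, -0.958, -0.607, 0, 75],
    [0, 0, 0, -0.958, -0.607, 0, 75],
    [0, 0, 0, -0.958, -0.607, 0.3, 75],
    [0, 0, 0, 0, 0, 0.9, 75],
    [0, 0, 0, 0, 0, 0.9, 75],
    [0, 0, 0, 0, 0, 0.9, 75],
    [0, 0, 0, 0, 0, 0.5, 75],
    [0, 0, 0, 0, 0, 0, 75],
  ],
)

```text
t: 3.1
tool_pos: [0.5006, 0.0127, 0.1398]
orientation: [-0.781, -3.039, 0.001]
force: [-0.2, -0.9, -0.3]
opening: 0.075
gripper_force: 0.0
```

```bash
python3 -c "
from h import *
go(.5025,.0115,.032,61.2)
c,W=cam('side'); save(c['frame'],'s1.png',(240,130,420,290),4)"
```

```text
t 3.1 pos [0.5006 0.0127 0.1398] yaw 61.18 F [-0.22 -0.88 -0.31] open 0.075 gf 0.0
turn [-0.017 -0.038 -0.004] shift [-0.091 -0.007  4.313]
```

View pics/s1.png

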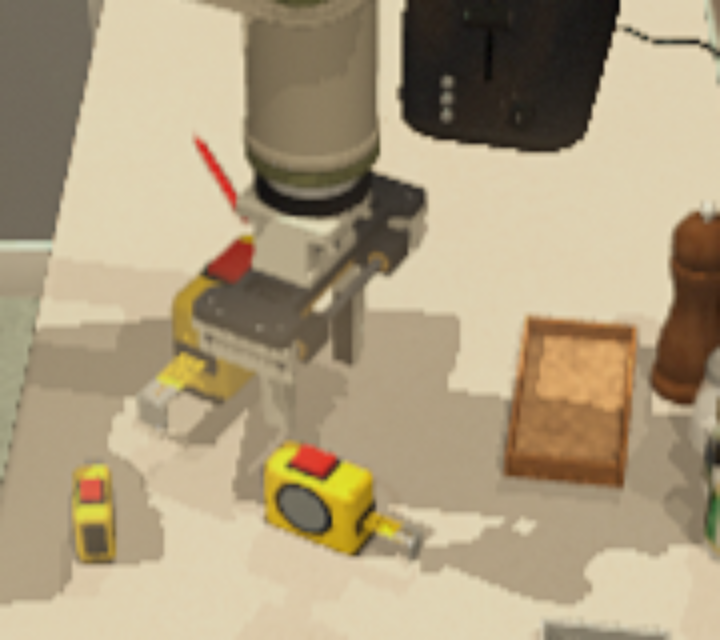

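The side view shows the gripper above and aligned with the chosen tape, case at crop (320,500), fingers straddling it. I'll descend and grip.

Emit:
move_arm(
  plan=[
    [0, 0, 0, -0.09, 0, 0.6, 75],
    [0, 0, 0, 0, 0, 0.8, 75],
    [0, 0, 0, 0, 0, 0.8, 75],
    [0, 0, 0, 0, 0, 0.8, 75],
    [0, 0, 0, 0, 0, 0.8, 75],
    [0, 0, 0, 0, 0, 0.5, 75],
    [0, 0, 0, 0, 0, 0, 75],
    [0, 0, 0, 0, 0, 0, 30],
    [0, 0, 0, 0, 0, 0, 30],
    [0, 0, 0, 0, 0, 0, 30],
  ],
  force=25,
)

```text
t: 4.15
tool_pos: [0.5053, 0.0114, 0.0359]
orientation: [0.781, 3.041, 0.001]
force: [-0.1, -0.3, -0.0]
opening: 0.0552
gripper_force: 0.0
```

Emit:
move_arm(
  plan=[
    [0, 0, 0, 0, 0, 0, 30],
    [0, 0, 0, 0, 0, 0, 30],
    [0, 0, 0, 0, 0, 0, 30],
    [0, 0, 0, 0, 0, -0.5, 30],
    [0, 0, 0, 0, 0, -0.7, 30],
    [0, 0, 0, 0, 0, -0.8, 30],
    [0, 0, 0, 0, 0, -0.4, 30],
    [0, 0, -0.9, 0, 0, 0, 30],
    [0, 0, -0.9, 0, 0, 0, 30],
    [0, 0, -0.9, 0, 0, 0, 30],
  ],
)

```text
t: 5.15
tool_pos: [0.5038, 0.0117, 0.0944]
orientation: [-0.339, -3.122, -0.0]
force: [-0.9, -0.1, -5.5]
opening: 0.0359
gripper_force: 24.9
```

```bash
python3 -c "
from h import *
go(.5025,.0115,.092,83.2)"
```

```text
t 5.15 pos [0.5038 0.0117 0.0944] yaw 77.6 F [-0.9  -0.08 -5.54] open 0.0359 gf 24.948939085006714
turn [ 0.002 -0.007 -0.932] shift [ 0.051 -0.016  0.097]
```

```bash
python3 -c "
from h import *
go(.5848,-.172,.092,83.2)"
```

```text
t 5.15 pos [0.5038 0.0117 0.0944] yaw 77.6 F [-0.9  -0.08 -5.54] open 0.0359 gf 24.948939085006714
turn [ 0.002 -0.007 -0.932] shift [-4.087 -6.915  0.097]
```

Emit:
move_arm(
  plan=[
    [0, 0, -0.932, 0, 0, 0, 30],
    [0, 0, 0, -0.5, -0.85, 0, 30],
    [0, 0, 0, -0.5, -0.85, 0, 30],
    [0, 0, 0, -0.5, -0.85, 0, 30],
    [0, 0, 0, -0.5, -0.85, 0, 30],
    [0, 0, 0, -0.5, -0.85, 0, 30],
    [0, 0, 0, -0.5, -0.85, 0, 30],
    [0, 0, 0, -0.5, -0.85, 0, 30],
    [0, 0, 0, -0.5, -0.85, 0, 30],
    [0, 0, 0, 0, 0, 0, 30],
  ],
)

```text
t: 6.15
tool_pos: [0.5832, -0.172, 0.0944]
orientation: [0.196, 3.135, -0.001]
force: [-0.6, 0.2, -4.3]
opening: 0.0359
gripper_force: 24.9
```

```bash
python3 -c "
from h import *
go(.5848,-.172,.092,83.2)
c,W=cam('side'); save(c['frame'],'s2.png',(280,210,440,340),5); np.savez('s2.npz',W=W,f=c['frame'])
c,W=cam('top'); save(c['frame'],'t2.png',(320,140,430,230),6); np.savez('t2.npz',W=W,f=c['frame'])
"
```

```text
t 6.15 pos [ 0.5832 -0.172   0.0944] yaw 82.85 F [-0.56  0.22 -4.33] open 0.0359 gf 24.94857430458069
turn [-0.008  0.003 -0.058] shift [-0.063  0.009  0.094]
```

View pics/s2.png

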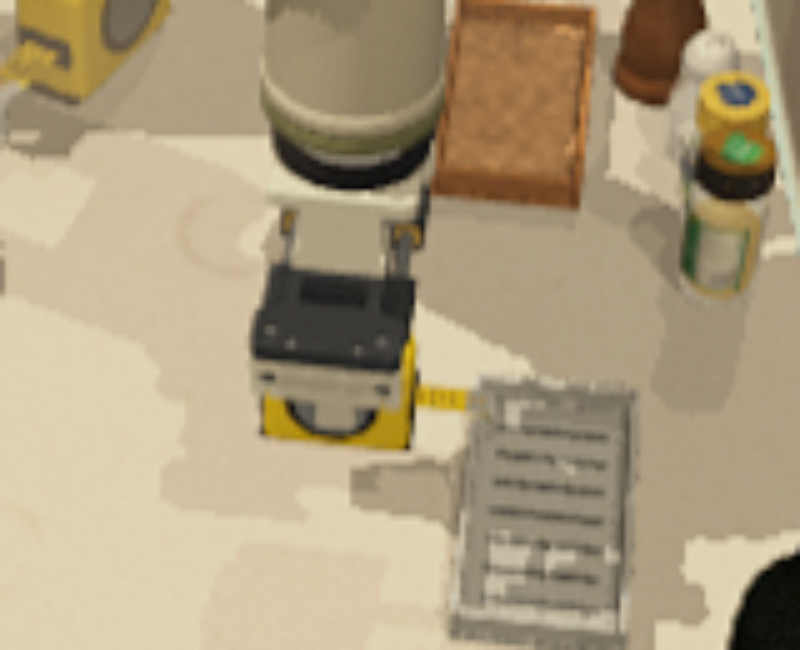

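View pics/t2.png

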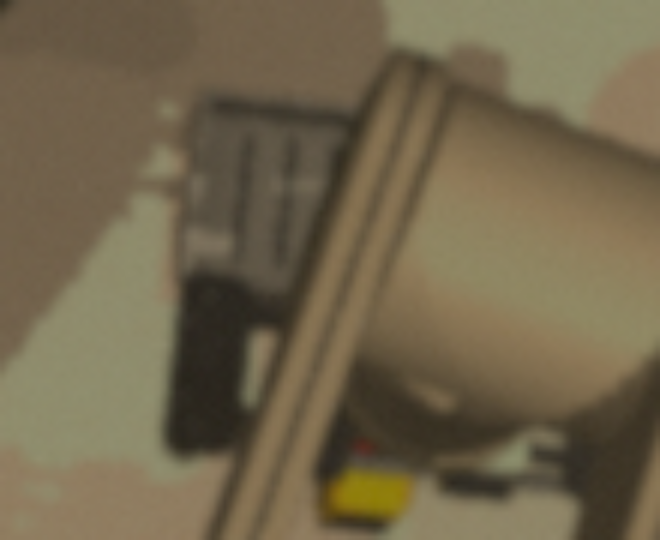

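Side view: the tape is held level, with its case front at crop (412,395) and the blade reaching the steel tray's near rim at (475,400). The arm hides the hook in the top view. I'll measure the hook in the side depth.

```bash
python3 - <<'E'
from h import *
D=np.load('s2.npz');W=D['W'].reshape(-1,3);f=D['f'].reshape(-1,3)
a=np.deg2rad(-6.8);ex=np.array([np.cos(a),np.sin(a)]);ey=np.array([-ex[1],ex[0]])
d=W[:,:2]-np.array([.6945,-.185]);tx=d@ex*1000;ty=d@ey*1000;z=W[:,2]*1000
m=(abs(ty)<40)&(tx>-75)&(tx<0)&(z>45)&(z<140)
for i in np.where(m)[0][::2]: print(tx[i].round(),ty[i].round(),z[i].round(),f[i],(i%640,i//640))
m=(abs(ty)<40)&(tx>-170)&(tx<-60)&(z>25)&(z<140)&(f[:,0]>1.8*f[:,2].astype(float))
print('case x',np.percentile(tx[m],[1,99]),'y',np.percentile(ty[m],[2,50]),'z',np.percentile(z[m],[1,2,50]))
m=(abs(ty)<60)&(tx>-60)&(tx<60)&(z>15)&(z<30)&(tx<-30)
print('rim x',np.percentile(tx[m],[1,10,50,90]),z[m].max())
E
```

```text
-75.0 -9.0 118.0 [161 126   8] (np.int64(362), np.int64(283))
-74.0 -10.0 115.0 [153 120  11] (np.int64(362), np.int64(284))
-75.0 -7.0 108.0 [136 107  13] (np.int64(362), np.int64(285))
-74.0 -5.0 102.0 [126  98  13] (np.int64(362), np.int64(286))
-70.0 7.0 90.0 [216 198 149] (np.int64(364), np.int64(286))
-75.0 -1.0 94.0 [113  88  19] (np.int64(362), np.int64(287))
-70.0 5.0 88.0 [210 177  67] (np.int64(364), np.int64(287))
-65.0 3.0 91.0 [199 174 104] (np.int64(366), np.int64(287))
-59.0 3.0 93.0 [213 186 111] (np.int64(368), np.int64(287))
-54.0 7.0 88.0 [215 194 142] (np.int64(370), np.int64(287))
-49.0 9.0 88.0 [218 198 147] (np.int64(372), np.int64(287))
-44.0 8.0 89.0 [204 193 162] (np.int64(374), np.int64(287))
-39.0 9.0 89.0 [145 136 115] (np.int64(376), np.int64(287))
-72.0 -2.0 92.0 [161 128  20] (np.int64(363), np.int64(288))
-67.0 3.0 87.0 [208 171  22] (np.int64(365), np.int64(288))
-62.0 7.0 84.0 [196 160  17] (np.int64(367), np.int64(288))
-57.0 5.0 86.0 [205 168  18] (np.int64(369), np.int64(288))
-52.0 5.0 87.0 [206 171  39] (np.int64(371), np.int64(288))
-47.0 5.0
[... 1419 characters left out ...]
nt64(373), np.int64(291))
-41.0 -4.0 88.0 [149 141 121] (np.int64(375), np.int64(291))
-36.0 -6.0 91.0 [150 141 121] (np.int64(377), np.int64(291))
-73.0 -11.0 87.0 [41 30  9] (np.int64(362), np.int64(292))
-33.0 -8.0 90.0 [161 151 131] (np.int64(378), np.int64(292))
-33.0 -7.0 85.0 [142 134 114] (np.int64(378), np.int64(293))
-32.0 -13.0 87.0 [130 122 102] (np.int64(378), np.int64(294))
-32.0 -10.0 80.0 [136 127 107] (np.int64(378), np.int64(295))
-75.0 -14.0 66.0 [106  81  14] (np.int64(361), np.int64(298))
case x [-149.96666906  -61.48189531] y [-21.40409204 -16.52613447] z [61.6344053  62.69161365 81.1013254 ]
rim x [-45.06034449 -44.42454644 -42.42229178 -40.48451342] 28.689117147259967
```

Hook lip is about 6 mm inside the inner wall face and y ≈ 0. I'll lower it, then draw back.

Emit:
move_arm(
  plan=[
    [0, 0, -0.06, -0.08, 0, 0.2, 30],
    [0, 0, 0, 0, 0, 0.4, 30],
    [0, 0, 0, 0, 0, 0.4, 30],
    [0, 0, 0, 0, 0, 0.4, 30],
    [0, 0, 0, 0, 0, 0.4, 30],
    [0, 0, 0, 0, 0, 0.3, 30],
    [0, 0, 0, 0, 0, 0.2, 30],
    [0, 0, 0, 0, 0, 0, 30],
    [0, 0, 0, 0, 0, 0, 30],
    [0, 0, 0, 0, 0, 0, 30],
  ],
)

```text
t: 7.25
tool_pos: [0.5852, -0.1699, 0.0378]
orientation: [0.183, 3.135, -0.001]
force: [0.4, 1.1, -5.4]
opening: 0.0359
gripper_force: 24.9
```

```bash
python3 -c "
from h import *
go(.585,-.172,.0365,83.2)"
```

```text
t 7.25 pos [ 0.5852 -0.1699  0.0378] yaw 83.33 F [ 0.45  1.12 -5.36] open 0.0359 gf 24.94864672422409
turn [-0.003  0.011  0.021] shift [-0.001 -0.085  0.052]
```

Emit:
move_arm(
  plan=[
    [0, 0, 0, 0.3, 0, 0, 30],
    [0, 0, 0, 0.6, 0, 0, 30],
    [0, 0, 0, 0.6, 0, 0, 30],
    [0, 0, 0, 0.6, 0, 0, 30],
    [0, 0, 0, 0.6, 0, 0, 30],
    [0, 0, 0, 0.6, 0, 0, 30],
    [0, 0, 0, 0.6, 0, 0, 30],
    [0, 0, 0, 0.6, 0, 0, 30],
    [0, 0, 0, 0.6, 0, 0, 30],
    [0, 0, 0, 0, 0, 0, 30],
  ],
)

```text
t: 8.25
tool_pos: [0.4567, -0.1547, 0.0373]
orientation: [-0.183, -3.136, 0.0]
force: [1.5, -0.7, -6.2]
opening: 0.0357
gripper_force: 24.9
```

```bash
python3 -c "
from h import *
go(.4585,-.1555,.034,83.2)
c,W=cam('side'); save(c['frame'],'s3.png',(280,210,440,340),5)"
```

```text
t 8.25 pos [ 0.4567 -0.1547  0.0373] yaw 83.3 F [ 1.52 -0.68 -6.21] open 0.0357 gf 24.94239628314972
turn [-0.002 -0.001  0.017] shift [-0.076 -0.022  0.131]
```

View pics/s3.png

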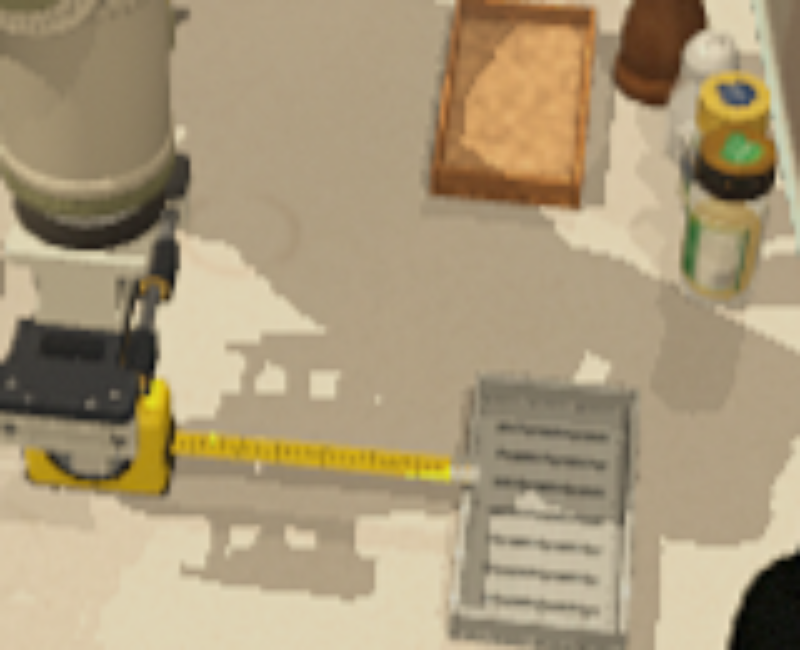

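The blade is drawn out, with its hook over the steel tray's near rim at crop (468,475). Now I'll set the case down.

Emit:
move_arm(
  plan=[
    [0, 0, 0, -0.04, 0, 0.05, 30],
    [0, 0, 0, 0, 0, 0.05, 30],
    [0, 0, 0, 0, 0, 0.03, 30],
    [0, 0, 0, 0, 0, 0.02, 30],
    [0, 0, 0, 0, 0, 0, 30],
    [0, 0, 0, 0, 0, 0, 30],
    [0, 0, 0, 0, 0, 0, 30],
    [0, 0, 0, 0, 0, 0, 30],
    [0, 0, 0, 0, 0, 0, 30],
    [0, 0, 0, 0, 0, 0, 30],
  ],
)

```text
t: 9.3
tool_pos: [0.4605, -0.1554, 0.0351]
orientation: [0.182, 3.135, -0.001]
force: [-2.9, 2.5, 9.7]
opening: 0.0355
gripper_force: 24.9
```

The case is pressing on the worktop, so I'll release and rise.

Emit:
move_arm(
  plan=[
    [0, 0, 0, 0, 0, -0.02, 60],
    [0, 0, 0, 0, 0, 0, 60],
    [0, 0, 0, 0, 0, 0, 60],
    [0, 0, 0, 0, 0, 0, 60],
    [0, 0, 0, 0, 0, -0.4, 60],
    [0, 0, 0, 0, 0, -0.8, 60],
    [0, 0, 0, 0, 0, -0.8, 60],
    [0, 0, 0, 0, 0, -0.8, 60],
    [0, 0, 0, 0, 0, -0.8, 60],
    [0, 0, 0, 0, 0, 0, 0],
  ],
)

```text
t: 10.3
tool_pos: [0.4612, -0.156, 0.1277]
orientation: [0.182, 3.131, -0.004]
force: [0.9, -0.3, 0.4]
opening: 0.0554
gripper_force: 0.0
```

```bash
python3 - <<'E'
from h import *
go(.4545,-.156,.0835,83.2)
c,W0=cam('side');save(c['frame'],'s4.png',(240,210,400,340),5)
W=W0.reshape(-1,3);f=c['frame'].reshape(-1,3).astype(float)
a=np.deg2rad(-6.8);ex=np.array([np.cos(a),np.sin(a)]);ey=np.array([-ex[1],ex[0]])
d=W[:,:2]-np.array([.6945,-.185]);tx=d@ex*1000;ty=d@ey*1000;z=W[:,2]*1000
b=(abs(ty)<40)&(tx>-300)&(tx<-150)&(z>10)&(z<80)
m=b&(f[:,0]>1.8*f[:,2])&(f[:,1]>.6*f[:,0])
print('case x',np.percentile(tx[m],[1,50,99]),'y',np.percentile(ty[m],[2,98]),'z',np.percentile(z[m],[2,98]))
r=b&(f[:,0]>2.2*f[:,1])&(z>55)
if r.sum(): print('button',r.sum(),'world',W[r].mean(0),'x',np.percentile(tx[r],[5,95]),'y',np.percentile(ty[r],[5,95]))
E
```

```text
t 10.3 pos [ 0.4612 -0.156   0.1277] yaw 83.33 F [ 0.85 -0.28  0.38] open 0.0554 gf 0.0
turn [-0.018  0.055  0.022] shift [ 0.266 -0.034  1.77 ]
case x [-272.70502713 -216.55799749 -154.33390361] y [-19.30527292  11.28365735] z [11.83840068 66.40947079]
button 75 world [ 0.45703006 -0.15991536  0.06818148] x [-251.62991104 -226.4454619 ] y [-10.72257949   5.60105967]
```

View pics/s4.png

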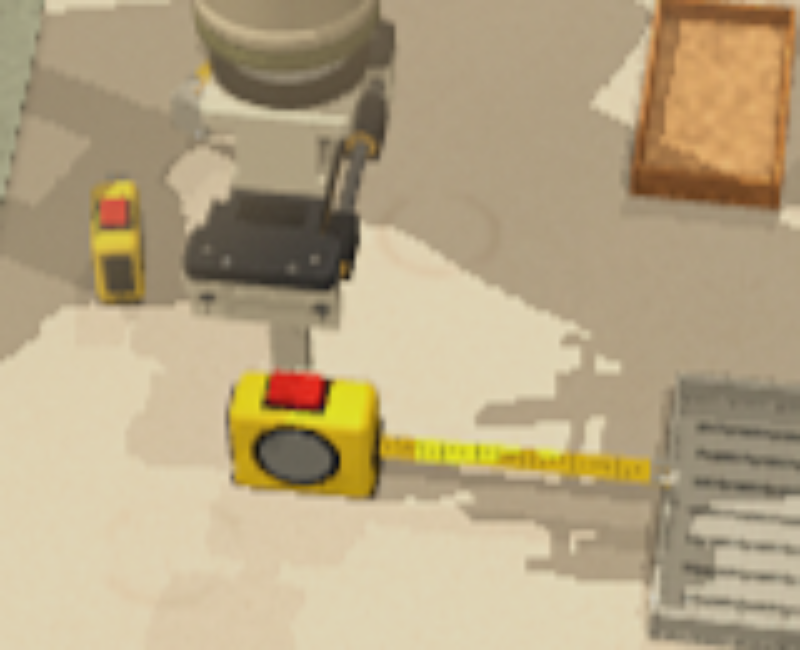

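The case stands upright and hooked, with the red button at crop (297,390), world about (0.457,-0.157). Next I'll close the fingers above it.

Emit:
move_arm(
  plan=[
    [0, 0.055, 0, 0.17, -0.03, 0, 0],
    [0, 0, 0, 0, 0, 0, 0],
    [0, 0, 0, 0, 0, 0.4, 0],
    [0, 0, 0, 0, 0, 0.4, 0],
    [0, 0, 0, 0, 0, 0.4, 0],
    [0, 0, 0, 0, 0, 0.3, 0],
    [0, 0, 0, 0, 0, 0.2, 0],
    [0, 0, 0, 0, 0, 0, 0],
    [0, 0, 0, 0, 0, 0, 0],
    [0, 0, 0, 0, 0, 0, 0],
  ],
)

```text
t: 11.35
tool_pos: [0.4549, -0.1554, 0.0819]
orientation: [-0.182, -3.131, -0.0]
force: [-0.1, 0.1, -0.3]
opening: 0.0007
gripper_force: 0.0
```

```bash
python3 -c "
from h import *
go(.457,-.157,.0765,83.2)"
```

```text
t 11.35 pos [ 0.4549 -0.1554  0.0819] yaw 83.33 F [-0.11  0.09 -0.27] open 0.0007 gf 0.0
turn [-0.003 -0.048  0.022] shift [-0.092 -0.055  0.214]
```

Emit:
move_arm(
  plan=[
    [0, 0, 0, -0.06, -0.03, 0, 0],
    [0, 0, 0, 0, 0, 0.04, 0],
    [0, 0, 0, 0, 0, 0.04, 0],
    [0, 0, 0, 0, 0, 0.04, 0],
    [0, 0, 0, 0, 0, 0.04, 0],
    [0, 0, 0, 0, 0, 0.03, 0],
    [0, 0, 0, 0, 0, 0.02, 0],
    [0, 0, 0, 0, 0, 0, 0],
    [0, 0, 0, 0, 0, 0, 0],
    [0, 0, 0, 0, 0, 0, 0],
  ],
)

```text
t: 12.35
tool_pos: [0.4562, -0.1562, 0.0767]
orientation: [-0.182, -3.131, -0.0]
force: [-2.4, 0.6, 7.6]
opening: 0.0002
gripper_force: 3.3
```

Emit:
move_arm(
  plan=[
    [0, 0, 0, 0, 0, 0.02, 0],
    [0, 0, 0, 0, 0, 0.02, 0],
    [0, 0, 0, 0, 0, 0.02, 0],
    [0, 0, 0, 0, 0, 0, 0],
    [0, 0, 0, 0, 0, 0, 0],
    [0, 0, 0, 0, 0, 0, 0],
    [0, 0, 0, 0, 0, 0, 0],
    [0, 0, 0, 0, 0, 0, 0],
    [0, 0, 0, 0, 0, 0, 0],
    [0, 0, 0, 0, 0, 0, 0],
  ],
)

```text
t: 13.35
tool_pos: [0.4562, -0.1563, 0.0764]
orientation: [-0.182, -3.131, 0.0]
force: [-8.8, 1.8, 18.7]
opening: -0.0
gripper_force: 9.4
```

That is a hard stop at 18.7 N, so the button is fully down. I'll rise and check.

Emit:
move_arm(
  plan=[
    [0, 0, 0, 0, 0, -0.06, 0],
    [0, 0, 0, 0, 0, -0.2, 0],
    [0, 0, 0, 0, 0, -0.8, 0],
    [0, 0, 0, 0, 0, -1, 0],
    [0, 0, 0, 0, 0, -1, 0],
    [0, 0, 0, 0, 0, -1, 0],
    [0, 0, 0, 0, 0, -1, 0],
    [0, 0, 0, 0, 0, -1, 0],
    [0, 0, 0, 0, 0, 0, 0],
    [0, 0, 0, 0, 0, 0, 0],
  ],
)

```text
t: 14.35
tool_pos: [0.4569, -0.1563, 0.2262]
orientation: [-0.182, -3.131, -0.0]
force: [-0.8, -0.4, -0.1]
opening: 0.0003
gripper_force: 0.0
```

```bash
python3 - <<'E'
from h import *
go(.457,-.157,.2,83.2)
c,W0=cam('side');save(c['frame'],'s5.png',(240,210,400,340),5)
W=W0.reshape(-1,3);f=c['frame'].reshape(-1,3).astype(float)
a=np.deg2rad(-6.8);ex=np.array([np.cos(a),np.sin(a)]);ey=np.array([-ex[1],ex[0]])
d=W[:,:2]-np.array([.6945,-.185]);tx=d@ex*1000;ty=d@ey*1000;z=W[:,2]*1000
b=(abs(ty)<40)&(tx>-300)&(tx<-150)&(z>10)&(z<80)
r=b&(f[:,0]>2.2*f[:,1])&(z>55)
print('button',r.sum(),'world',W[r].mean(0),np.median(z[r]),'x',np.percentile(tx[r],[5,95]),'y',np.percentile(ty[r],[5,95]))
m=b&(f[:,0]>1.8*f[:,2])&(f[:,1]>.6*f[:,0])&(z>45)
print(cv2.minAreaRect(W[m][:,:2].astype(np.float32)*1000), np.percentile(z[m],98))
E
```

```text
t 14.35 pos [ 0.4569 -0.1563  0.2262] yaw 83.33 F [-0.79 -0.42 -0.13] open 0.0003 gf 0.0
turn [-0.002 -0.047  0.022] shift [-0.005 -0.027  1.048]
button 68 world [ 0.45724351 -0.15883705  0.06575127] 65.6987565276097 x [-251.17247309 -226.53455809] y [-10.88658788   7.80715312]
((460.78106689453125, -159.2528076171875), (37.907752990722656, 74.90955352783203), 83.78500366210938) 66.75438398734961
```

View pics/s5.png

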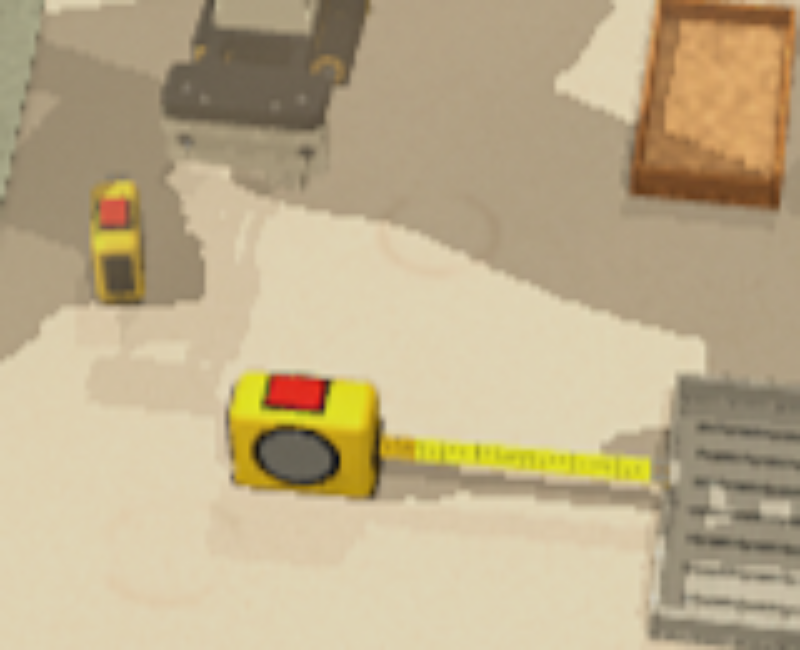

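The case stands square at crop (305,435), still hooked at (655,470). The button sits flush with its top at about 65.7 mm.

```bash
python3 -c "
from plant import *
print(close_job())"
```

```text
the job is handed in; nothing more can be done
None
```

The job is handed in: the tape measure stands upright and square on the worktop, hooked inside the steel tray's near rim with about 12 cm of blade drawn out and the lock button fully down; I kept clear of the lemon, timer and roll but did not re-measure them, and the hand-in returned no verdict.

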